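# Load a slide cassette into the reader and latch its tray

## Robot

A 6-joint arm with a two-finger parallel gripper is mounted at the origin on the work surface. World frame = base frame: x ahead of the robot, y to its left, z up, the work surface at z = 0. Lengths are in mm, angles in degrees, forces in N, time in s.
With the tool pointing down it reaches from about 425 to 950 mm from the base axis. Payload 3.5 kg.
Tool frame: the origin (TCP) lies midway between the tips of the shut fingers; the grasp point (between the pads) lies 19 mm behind it (manip.pinch_z is the distance from the TCP to the grasp point, in mm); z points along the fingers, y is the direction in which the jaws open and shut (so a half turn about z gives the same grasp; the last joint's range is limited). The gripper opens to 85 mm and grips with 20 to 120 N. Pads are 22 mm wide; open, the fingers measure 114 mm over their backs; the gripper's body (76 mm by 85 mm) begins 54 mm behind the grasp point. The pads swing forward as they close: fully open they stand 13 mm farther back than shut.
Start: joints at [-72.938, 16.404, 90.338, -0, 73.258, -8.594], TCP at [292.284, -608.421, 231.325] pointing down, gripper open.
Joint ranges: [-158.93, 158.93], [-51.34, 127.21], [12.03, 142.37], [-87.48, 267.48], [13.55, 161.25], [-162.69, 162.69]. Speed limits (degrees/s): [159.86, 159.86, 180, 180, 180, 180].

## Interface

Orientations are given as a 3x3 rotation matrix whose columns are the frame's x, y, z axes.
In Python, from cell import readout, grab_frame, camera_info, workorder, finder, manip gives the robot as it stands.
- The arm moves only by the shell command python3 -m inch 'ROWS' [FORCE]. ROWS is JSON, a list that holds one entry, the list of rows, each a list of 7 numbers: the closure, from -1 (fully open) to 1 (shut), then the shift along the tool's x, y, z as a fraction of full scale, then the turn, a rotation vector about the tool's x, y, z as a fraction of full scale. In form: [[[jaw, dx, dy, dz, wx, wy, wz], ...]]. A call has 1 to 20 rows; each row shifts and turns the pose as measured when the row begins, along the tool's axes as they then stand; what a row does not reach is not made up. Full scale, the value 1, is 0.03 m for a shift and 5 degrees for a turn. A row lasts 1/12 s, in which the tool goes at most 41.7 mm and 7.16 degrees, less where a joint would pass 70% of its speed; a pose out of reach is approached as far as the arm can. A call with a number of a shift or a turn outside -1 to 1 is refused whole. A call with a gripper value outside its range is refused whole. The fingers move at their own pace and stop on an object; FORCE is the grip in N (left out, the last holds). Time passes only in rows, so rows that do not move let the fingers close. It gives the time, the measured TCP pose, the force and the opening at its end, in the units of the state.
- readout.read_state(): the state, without advancing time (a new reading comes with each control period).
- grab_frame(name): name is "side" or "top" or "wrist"; returns the picture (420x560x3 uint8, blue, green, red); there is no depth.
- camera_info(name): a dict with "camera_matrix" (3x3 intrinsics, pixels), "rvec" (rotation vector, rad) and "tvec" (3), from world to camera coordinates, as OpenCV has them. Camera axes: x right, y down, z forward; pixel columns grow to the right and rows downward; lengths in mm; the calibration is good to about 2 mm. A picture is of the moment at which its call begins: read the wrist's pose just before it. camera_info takes no time and is no camera call; for the wrist camera it gives the pose at the moment of the call.
- workorder.finish_job(): hands the job in, once; it reports no verdict.
Trained networks look in the newest picture that a camera, given by its name, has taken for a name from the list of things; names that differ only in an ending like _2 or _b are one class to them, and where a whole thing is asked for, a point or a joint stands for the part that bears it (a point fixed in the world has none). Each returns a list of dicts, best first, with "confidence" (0 to 1); they miss things now and then, are a little off and sometimes report something else, mostly with a low value. They report only what shows in the picture. A call takes as long as a camera call. They do not tell look-alikes from the thing itself.
- finder.find_in(camera, target): "bbox" ([left, top, width, height] in pixels, round what is visible of it).
The state is a dict: "time": time; "qpos": joint angles; "joint_vel": joint speeds; "joint_torque": joint torques, N m; "position": TCP position; "orientation": TCP orientation; "wrist_force": force on the tool from outside, world axes, zero at the start; "torque": the same for the moment, N m; "gripper_width": opening from 0.0 (shut) to 1.0 (fully open).
Only numpy, scipy, OpenCV 4.12 (cv2) and the standard library are available. Lean on these libraries where they do the work, as an engineer would, in place of code of your own. Each camera call takes 0.05 s, during which the arm holds its last target.

## Task

Put the yellow slide cassette flat into the pocket of the slide reader's open tray, then press the tray in gently by its blue front until its push-push latch has caught, let go, and make sure that it stays in by itself with the cassette still seated. Never force the tray (about 20 N is too much for the latch), and leave the other things on the bench where they are.

Things in the scene. Friction and masses are not known exactly. Their poses are not given: they have to be found in the camera images.
- cassette_mid (a point): Yellow slide cassette (loose, about 0.12 kg), centre, half-way up, 19 mm over its underside. A frame 60 (its x) x 84 (y) x 14 mm high with two glass slides, and across its middle, along x, an upright solid handle 56 long, 12 thick (y), rising 24 mm above the frame: 38 mm high in all. z up; the same after half a turn. Grip it by the 12 mm handle.
- cassette_handle (a point): Centre of the part of the yellow cassette's handle to grip: 28 mm above its underside, 10 mm below the handle's top. Axes as cassette_mid: grip with the fingers closing along y.
- pocket (a point): Centre of the pocket's floor in the tray, 14 mm over the bench; moves with the tray. x = the level direction in which the tray is pushed in, y left of it, z up. Inside 65 (x) x 89 (y) mm, black rims 4 mm thick and 8 mm high: the cassette has 2.5 mm of play on each side when its x is along (or against) this x. Seated, cassette_mid lies 19 mm above this point.
- tray_front (a point): Centre of the outer face of the tray's blue front panel, pressed along pocket's x. Panel 110 mm wide (y), 6 mm thick, from 10 to 62 mm over the bench; this point is 36 mm up, 48.5 mm before the pocket's centre. Polished (friction about 0.15). Clear space before it. More than 20 N harms the latch; a slow press that stops at 13 to 16 N on the panel always catches and is safe.
- tray (a joint): Travel of the tray into the reader, m: 0 = fully out (start). A spring pushes it out, 2.1 N at 0 plus 0.035 N per mm; damping adds 0.22 N per 10 mm/s, so press at 20 mm/s or less. Latched it rests somewhere from 0.047 to 0.073: the latch's depth differs from reader to reader and cannot be seen, so feel for it. Not latched, it springs back to 0.
- latch_mouth (a point): Middle of the upper edge of the reader's front face, 95 mm up; the push-push latch is hidden inside. Pressing, one feels the spring, from 40 mm before the rest depth a ramp of 1 to 2 N, then 7 mm past the rest depth a rubber bumper, 3 N per mm. It catches 1 to 2 mm into the bumper, at 8 to 10 N in all. Let go: it springs back to the rest depth. Pressing a latched tray again lets it out.
- reader: Slide reader: white box fixed on the bench, 210 deep (x) x 170 wide (y) x 95 mm high, origin on the bench under the middle of its front face, x into the reader. The outer face of the tray's panel stands 91 mm before this face when out, 18 to 44 mm before it when latched.
- cassette_green: Green slide cassette, like the yellow one; to be left alone. Origin under its centre.
- cassette_white: White slide cassette, like the yellow one; to be left alone. Origin under its centre.
- oil: Small amber bottle, 34 mm across, 70 mm high; leave alone. Origin under its centre.
- beaker: Open glass beaker, 70 mm across, 85 mm high; leave alone. Origin under its centre.
- jar: Small jar, 52 mm across, 60 mm high; leave alone. Origin under its centre.
- objective: Steel microscope objective standing on its thread, 34 mm across, 46 mm high; leave alone. Origin under its centre.
- dish: Closed clear culture dish, 90 mm across, 14 mm high; leave alone. Origin under its centre.
Not all that is in view belongs to the job. Several things look just like the part that bears cassette_mid: the one meant starts nearest to the robot's base.

How it is judged:
By the outcome, as a careful person would: the job done as asked, in the order asked, and still so for the second after the job is handed in, with the robot touching nothing.
It also fails if it takes over 58 s, if anything falls off the work surface, if the arm or the gripper's body presses on something with over 40 N, if the wrist force passes 120 N, or if a joint passes its speed limit or range.

## Working session

There is one attempt and no reset: what is moved stays moved. The work goes in short steps, Python scripts to look and compute and a shell command to move; the robot and the scene stay as the last step left them, time stands still between calls to the robot, and variables do not carry over. Pictures are saved under pics/ and viewed, and the job is handed in when it is done.

```bash
ls; mkdir -p pics
python3 - <<'E'
from cell import readout, grab_frame, camera_info, manip
import cv2
s=readout.read_state(); print(s)
for c in("side","top","wrist"):
    cv2.imwrite(f"pics/{c}0.png",grab_frame(c)); i=camera_info(c); print(c,i)
print(manip.pinch_z)
E
```

```text
pics
{'time': 0.0, 'qpos': array([-7.29360547e+01,  1.64544738e+01,  9.04214184e+01,  6.52820186e-04,
        7.32582299e+01, -8.59469183e+00]), 'joint_vel': array([-0.05212004, -0.07772487,  0.01411557, -0.04106292,  0.01128534,
       -0.00497117]), 'joint_torque': array([ 6.83427015e-05, -4.05977619e+01, -2.92628396e+01, -1.26964374e-04,
        5.87062910e-03, -3.32806422e-07]), 'position': array([ 292.11498464, -607.80213606,  229.94827822]), 'orientation': array([[ 9.01391401e-01,  4.33004716e-01, -6.76471531e-04],
       [ 4.33005094e-01, -9.01388688e-01,  2.24102158e-03],
       [ 3.60609127e-04, -2.31295320e-03, -9.99997260e-01]]), 'wrist_force': array([-0.08058324,  0.10268016,  0.30733516]), 'torque': array([-0.02261225, -0.01462505, -0.02554759]), 'gripper_width': 0.9985275018385457}
side {'camera_matrix': array([[410.16797699,   0.        , 280.62162667],
       [  0.        , 410.16797699, 211.86779979],
       [  0.        ,   0.        ,   1.        ]]), 'rvec': array([ 0.15068444, -2.65998103,  1.576698  ]), 'tvec': array([ 515.24046126,  145.3819958 , 1019.47740806])}
top {'camera_matrix': array([[481.40904375,   0.        , 275.79537988],
       [  0.        , 481.40904375, 214.72733347],
       [  0.        ,   0.        ,   1.        ]]), 'rvec': array([ 2.15978051, -2.22144675,  0.06752382]), 'tvec': array([ -32.48694824,  514.84943102, 1319.13674848])}
wrist {'camera_matrix': array([[303.36844447,   0.        , 277.78588109],
       [  0.        , 303.36844447, 205.87645962],
       [  0.        ,   0.        ,   1.        ]]), 'rvec': array([-2.44690596,  1.53854298,  0.22713931]), 'tvec': array([-673.99268079,  -37.18502599,  379.89052356])}
18.700000000000003
```

View pics/side0.png

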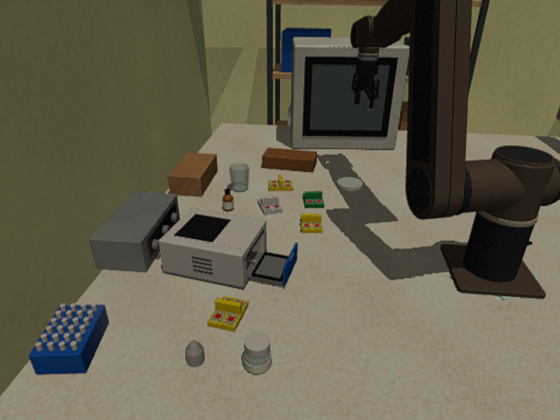

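View pics/top0.png

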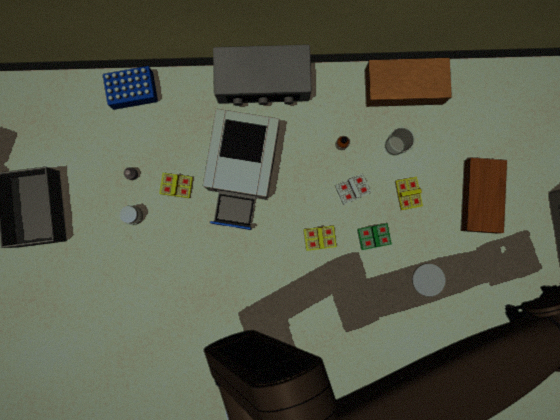

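View pics/wrist0.png

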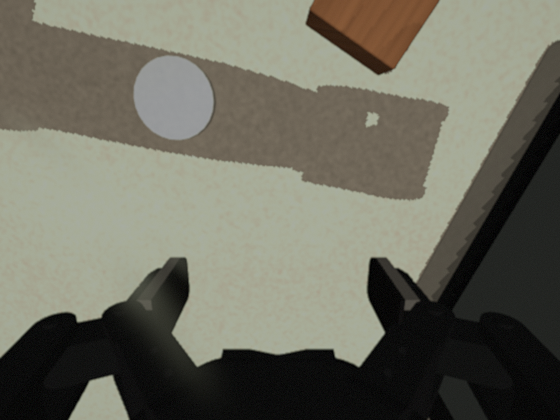

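```bash
cat > h.py <<'E'
import numpy as np, cv2
from cell import readout, grab_frame, camera_info
def ray(i,uv,z):
    R=cv2.Rodrigues(i["rvec"])[0];t=np.array(i["tvec"]).reshape(3)
    d=R.T@np.linalg.inv(i["camera_matrix"])@np.array([uv[0],uv[1],1.]); o=-R.T@t
    return o+d*(z-o[2])/d[2]
def proj(i,P):
    return cv2.projectPoints(np.array(P,float).reshape(-1,3),i["rvec"],i["tvec"],i["camera_matrix"],None)[0].reshape(-1,2)
E
python3 - <<'E'
from h import *
im=cv2.imread("pics/top0.png"); sd=cv2.imread("pics/side0.png")
i=camera_info("top")
for n,uv in dict(a=(178,185),b=(320,238),c=(410,194)).items():
    p=ray(i,uv,14); print(n,p.round(),np.hypot(*p[:2]))
print("front",ray(i,(233,226),62), "cam",ray(i,(0,0),0))
a=cv2.resize(im[105:260,195:345],None,fx=4,fy=4,interpolation=cv2.INTER_CUBIC)
cv2.imwrite("pics/t1.png",a[:600])
b=cv2.resize(sd[180:300,150:340],None,fx=4,fy=4,interpolation=cv2.INTER_CUBIC)
cv2.imwrite("pics/s1.png",b)
E
```

```text
a [604. 223.  14.] 644.3369366654688
b [ 446. -167.   14.] 476.2864157927255
c [ 561. -422.   14.] 702.0746710667319
front [483.95602948  68.28588839  62.        ] cam [1157.26572506  730.64357685    0.        ]
```

View pics/t1.png

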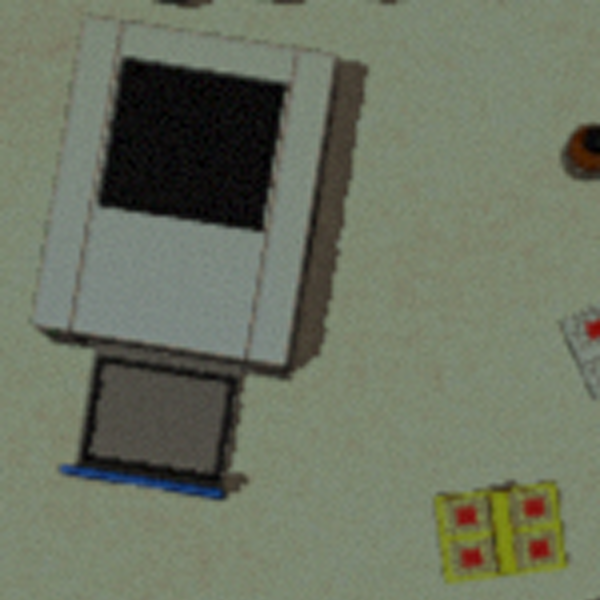

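View pics/s1.png

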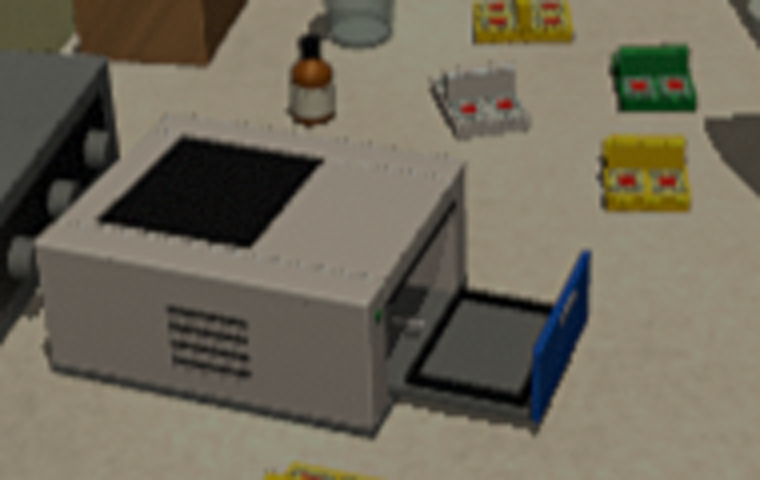

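Run:
```python
from h import *
i=camera_info("top")
f=lambda u,v,z: ray(i,(u/4+195-.4,v/4+105-.4),z)
c=[f(*q,14) for q in((436,495),(553,482),(567,566),(446,582))]
m=sum(c)/4; print("cass",m, [np.linalg.norm(c[k]-c[(k+1)%4]) for k in range(4)])
d=(c[0]+c[1]-c[2]-c[3]); print("x yaw",np.degrees(np.arctan2(d[1],d[0])))
a,b=f(36,325,95),f(290,368,95);d=a-b; print("reader front",(a+b)/2,np.linalg.norm(d),"yaw",np.degrees(np.arctan2(-d[0],d[1])))
a,b=f(62,468,62),f(222,495,62);d=a-b; print("panel",(a+b)/2,np.linalg.norm(d),"yaw",np.degrees(np.arctan2(-d[0],d[1])))
p=[f(*q,22) for q in((97,362),(240,380),(226,482),(82,465))]
print("tray rim",sum(p)/4,[np.linalg.norm(p[k]-p[(k+1)%4]) for k in range(4)])
w=camera_info("wrist");R=cv2.Rodrigues(w["rvec"])[0];s=readout.read_state()
o=-R.T@w["tvec"]; print("cam in tool",s["orientation"].T@(o-s["position"]), s["orientation"].T@R.T)
```

```text
cass [ 447.56167899 -166.76125877   14.        ] [np.float64(81.62693008146147), np.float64(58.8338136445311), np.float64(84.4127135636945), np.float64(60.493116223598044)]
x yaw 6.074515545042644
reader front [573.44445549  57.22727874  95.        ] 168.61391723001532 yaw -11.259344761591336
panel [486.91899388  75.99507467  62.        ] 108.53390202981548 yaw -11.187232184153034
tray rim [529.20593541  65.5364289   22.        ] [np.float64(99.72300250595528), np.float64(71.17425845979986), np.float64(99.99703746469048), np.float64(71.98848749107907)]
cam in tool [  72.31440253    0.363438   -142.52096813] [[-4.12357371e-05 -9.58627127e-01 -2.84664768e-01]
 [ 9.99999309e-01  2.94844452e-04 -1.13776496e-03]
 [ 1.17462418e-03 -2.84664618e-01  9.58626452e-01]]
```

```bash
python3 -m inch '[[[-1,0,0,0,0,0,1],[-1,0,0,0,0,0,1],[-1,0,0,0,0,0,1],[-1,0,0,0,0,0,0.94],[-1,0.42,-0.88,0,0,0,0],[-1,0.42,-0.88,0,0,0,0],[-1,0.42,-0.88,0,0,0,0],[-1,0.42,-0.88,0,0,0,0],[-1,0.42,-0.88,0,0,0,0],[-1,0.42,-0.88,0,0,0,0],[-1,0.42,-0.88,0,0,0,0],[-1,0.42,-0.88,0,0,0,0],[-1,0.42,-0.88,0,0,0,0],[-1,0.42,-0.88,0,0,0,0],[-1,0.42,-0.88,0,0,0,0],[-1,0.42,-0.88,0,0,0,0],[-1,0.42,-0.88,0,0,0,0],[-1,0.42,-0.88,0,0,0,0],[-1,0,0,0,0,0,0]]]'
```

```text
time: 1.73
position: [437.8, -205.0, 223.0]
orientation: [[0.997, 0.079, -0.006], [0.079, -0.997, 0.015], [-0.005, -0.015, -1.0]]
wrist_force: [0.4, -0.4, -0.8]
gripper_width: 1.0
```

Run:
```python
from h import *
i=camera_info("wrist");im=grab_frame("wrist");cv2.imwrite("pics/w1.png",im)
P=[]
for z in(14,):
  for sx,sy in((1,1),(1,-1),(-1,-1),(-1,1)):
    a=np.radians(6.07);x,y=30*sx,42*sy
    P.append((447.6+x*np.cos(a)-y*np.sin(a),-166.8+x*np.sin(a)+y*np.cos(a),z))
print(proj(i,P))
np.savez("w1.npz",**i)
```

```text
[[210.39934303 142.79286277]
 [283.95499572 140.86474494]
 [285.02063751 192.11575772]
 [214.97189767 193.67467171]]
```

View pics/w1.png

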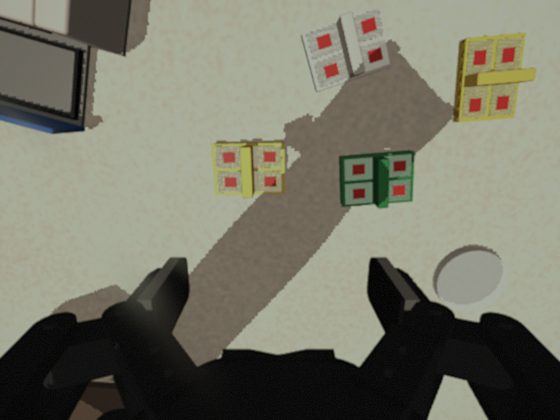

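Run:
```python
from h import *
im=cv2.imread("pics/w1.png");cv2.imwrite("pics/w1c.png",cv2.resize(im[130:205,200:300],None,fx=8,fy=8,interpolation=cv2.INTER_CUBIC))
```

```text
(no output)
```

View pics/w1c.png

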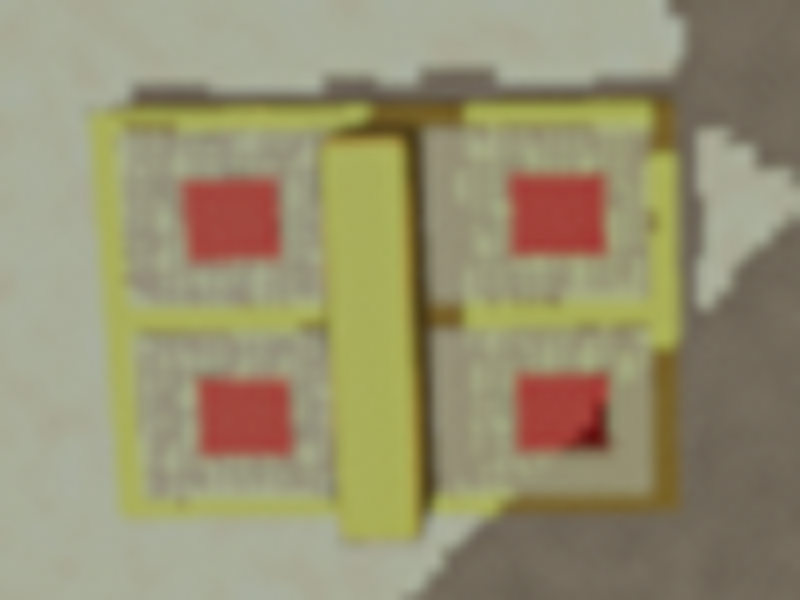

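```bash
cat >> h.py <<'E'
from scipy.optimize import least_squares
def fit(i,pts,p0,obs):
    pts=np.array(pts,float)
    def res(p):
        a=p[2];R=np.array([[np.cos(a),-np.sin(a)],[np.sin(a),np.cos(a)]])
        P=np.c_[pts[:,:2]@R.T+p[:2],pts[:,2]]
        return (proj(i,P)-obs).ravel()
    r=least_squares(res,p0); return r.x[:2],np.degrees(r.x[2]),r.fun.reshape(-1,2)
E
python3 - <<'E'
from h import *
i=dict(np.load("w1.npz"))
obs=np.array([(93,108),(672,98),(680,512),(125,515),(322,138),(405,136),(422,538),(342,542)])/8+[200-.44,130-.44]
pts=[(30,42,14),(30,-42,14),(-30,-42,14),(-30,42,14),(28,6,38),(28,-6,38),(-28,-6,38),(-28,6,38)]
print(fit(i,pts,[447,-167,.1],obs))
print(readout.read_state()["position"])
E
```

```text
(array([ 446.75111628, -166.89030519]), np.float64(5.475511929119919), array([[-0.47916718,  0.09918725],
       [ 0.69092932,  0.20481345],
       [ 0.21981749, -0.39227071],
       [-0.43907591,  0.0814175 ],
       [-0.47649191, -0.18984396],
       [ 0.38048392, -0.11165444],
       [ 0.39288546,  0.37753969],
       [-0.30398569,  0.0045483 ]]))
[ 437.34930141 -206.72343879  223.00053523]
```

```bash
python3 -m inch '[[[-1,0.2,-0.6,0,-0.18,0.05,-0.2],[-1,0.2,-0.6,0,0,0,0],[-1,0,0,0.9,0,0,0],[-1,0,0,0.9,0,0,0],[-1,0,0,0.9,0,0,0],[-1,0,0,0.9,0,0,0],[-1,0,0,0.5,0,0,0],[-1,0,0,0,0,0,0],[-1,0,0,0,0,0,0]]]'
cat > st.py <<'E'
from h import *
import sys
def st(x,y,yaw):
    s=readout.read_state();O=s["orientation"];p=s["position"]
    a=np.radians(yaw);D=np.array([[np.cos(a),np.sin(a),0],[np.sin(a),-np.cos(a),0],[0,0,-1.]])
    rv=cv2.Rodrigues(O.T@D)[0].ravel()
    print("t",s["time"],"p",p.round(1),"F",s["wrist_force"].round(2),"w",round(s["gripper_width"],3))
    print("shift frac",(O.T@(np.array([x,y,p[2]])-p)/30).round(3),"turn frac",(np.degrees(rv)/5).round(3))
if len(sys.argv)>3: st(*map(float,sys.argv[1:4]))
E
python3 st.py 446.8 -166.9 5.5
```

```text
time: 2.53
position: [446.4, -177.4, 97.6]
orientation: [[0.996, 0.093, 0.003], [0.093, -0.996, -0.011], [0.002, 0.011, -1.0]]
wrist_force: [0.2, -0.1, 1.2]
gripper_width: 0.999
t 2.5333 p [ 446.4 -177.4   97.6] F [ 0.16 -0.12  1.19] w 0.999
shift frac [ 0.044 -0.346 -0.004] turn frac [ 0.123 -0.02  -0.033]
```

```bash
python3 -m inch '[[[-1,0.04,-0.35,0,0.12,0,0],[-1,0,0,0.9,0,0,0],[-1,0,0,0.6,0,0,0],[-1,0,0,0,0,0,0],[-1,0,0,0,0,0,0]]]';python3 st.py 446.8 -166.9 5.5
```

```text
time: 2.95
position: [451.4, -169.6, 58.8]
orientation: [[0.996, 0.09, 0.013], [0.09, -0.996, -0.005], [0.012, 0.006, -1.0]]
wrist_force: [0.5, -1.4, -0.6]
gripper_width: 1.004
t 2.95 p [ 451.4 -169.6   58.8] F [ 0.46 -1.36 -0.64] w 1.004
shift frac [-0.144 -0.103 -0.002] turn frac [ 0.07  -0.139 -0.067]
```

```bash
python3 -m inch '[[[-1,-0.14,-0.1,0,0.07,-0.14,-0.06],[-1,0,0,0,0,0,0],[-1,0,0,0,0,0,0]]]';python3 st.py 446.8 -166.9 5.5; python3 -m inch '[[[-1,0,0,0,0,0,0],[-1,0,0,0,0,0,0]]]';python3 st.py 446.8 -166.9 5.5
```

```text
time: 3.2
position: [448.9, -167.8, 63.2]
orientation: [[0.995, 0.096, 0.004], [0.096, -0.995, -0.003], [0.004, 0.003, -1.0]]
wrist_force: [0.3, -0.1, 0.3]
gripper_width: 1.0
t 3.2 p [ 448.9 -167.8   63.2] F [ 0.28 -0.11  0.34] w 1.0
shift frac [-0.066 -0.037 -0.   ] turn frac [ 0.037 -0.045  0.003]
time: 3.37
position: [450.1, -168.4, 65.3]
orientation: [[0.995, 0.096, 0.008], [0.096, -0.995, -0.005], [0.007, 0.006, -1.0]]
wrist_force: [-0.9, -0.0, -0.1]
gripper_width: 1.001
t 3.3667 p [ 450.1 -168.4   65.3] F [-0.92 -0.05 -0.07] w 1.001
shift frac [-0.104 -0.061 -0.001] turn frac [ 0.064 -0.081  0.005]
```

Run:
```python
from h import *
from st import st
for k in range(4):
    im=grab_frame("wrist"); st(446.8,-166.9,5.5)
cv2.imwrite("pics/w2.png",im)
```

```text
t 3.4167 p [ 450.2 -168.5   65.4] F [0.32 0.29 0.41] w 0.998
shift frac [-0.107 -0.063 -0.001] turn frac [ 0.065 -0.083  0.005]
t 3.4667 p [ 450.  -168.4   65. ] F [-0.87 -0.35  0.77] w 1.002
shift frac [-0.1   -0.06  -0.001] turn frac [ 0.061 -0.076  0.005]
t 3.5167 p [ 449.8 -168.3   64.8] F [-0.6  -1.    0.42] w 1.001
shift frac [-0.094 -0.056 -0.001] turn frac [ 0.056 -0.071  0.003]
t 3.5667 p [ 449.6 -168.2   64.5] F [-0.55  1.02  0.  ] w 0.994
shift frac [-0.089 -0.051 -0.001] turn frac [ 0.053 -0.067  0.004]
```

View pics/w2.png

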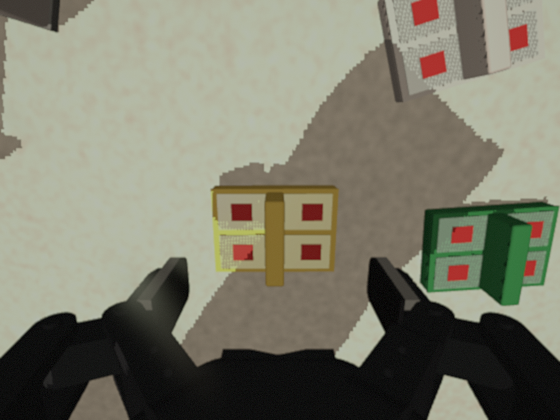

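```bash
python3 -m inch '[[[-1,-0.1,-0.05,0.2,0.05,-0.07,0],[-1,0,0,0.4,0,0,0],[-1,0,0,0.4,0,0,0],[-1,0,0,0.2,0,0,0],[-1,0,0,0,0,0,0],[-1,0,0,0,0,0,0]]]';python3 st.py 446.8 -166.9 5.5
```

```text
time: 4.07
position: [445.2, -166.5, 25.6]
orientation: [[0.995, 0.096, -0.003], [0.096, -0.995, 0.001], [-0.003, -0.002, -1.0]]
wrist_force: [0.5, -0.5, 0.7]
gripper_width: 1.0
t 4.0667 p [ 445.2 -166.5   25.6] F [ 0.54 -0.54  0.65] w 1.0
shift frac [ 0.05   0.018 -0.   ] turn frac [-0.018  0.032  0.002]
```

```bash
python3 -m inch '[[[-1,0.05,0.02,0.2,0,0.03,0],[-1,0,0,0.15,0,0,0],[-1,0,0,0,0,0,0]]]';python3 st.py 446.8 -166.9 5.5
```

```text
time: 4.32
position: [447.3, -167.3, 14.9]
orientation: [[0.995, 0.096, 0.001], [0.096, -0.995, 0.001], [0.001, -0.001, -1.0]]
wrist_force: [-0.8, -0.0, 0.4]
gripper_width: 0.999
t 4.3167 p [ 447.3 -167.3   14.9] F [-0.82 -0.02  0.44] w 0.999
shift frac [-0.016 -0.014 -0.   ] turn frac [-0.01  -0.011  0.002]
```

```bash
python3 -m inch '[[[1,0,0,0,0,0,0],[1,0,0,0,0,0,0],[1,0,0,0,0,0,0],[1,0,0,0,0,0,0],[1,0,0,0,0,0,0],[1,0,0,0,0,0,0],[1,0,0,0,0,0,0],[1,0,0,0,0,0,0],[1,0,0,0,0,0,0],[1,0,0,0,0,0,0]]]' 45;python3 st.py 446.8 -166.9 5.5
```

```text
time: 5.15
position: [448.2, -167.7, 15.9]
orientation: [[0.995, 0.096, 0.003], [0.096, -0.995, -0.0], [0.003, 0.0, -1.0]]
wrist_force: [-0.6, -0.3, 0.1]
gripper_width: 0.129
t 5.15 p [ 448.2 -167.7   15.9] F [-0.59 -0.25  0.11] w 0.129
shift frac [-0.044 -0.031 -0.   ] turn frac [ 0.004 -0.033  0.002]
```

```bash
python3 -m inch '[[[1,0,0,-0.2,0,0,0],[1,0,0,-0.4,0,0,0],[1,0,0,-0.7,0,0,0],[1,0,0,-0.8,0,0,0],[1,0,0,-0.8,0,0,0],[1,0,0,-0.6,0,0,0],[1,0,0,0,0,0,0.5],[1,0,0,0,0,0,0.9],[1,0,0,0,0,0,0.9],[1,0,0,0,0,0,0.9],[1,0,0,0,0,0,0],[1,0,0,0,0,0,0]]]';python3 st.py 533 66 -11.25
```

```text
time: 6.15
position: [445.0, -165.8, 127.3]
orientation: [[0.981, -0.192, -0.002], [-0.192, -0.981, 0.003], [-0.002, -0.002, -1.0]]
wrist_force: [0.5, -0.2, -1.4]
gripper_width: 0.132
t 6.15 p [ 445.  -165.8  127.3] F [ 0.46 -0.18 -1.4 ] w 0.132
shift frac [ 1.392 -8.146  0.016] turn frac [-0.026  0.026  0.031]
```

```bash
python3 -m inch '[[[1,0,-0.5,0,0,0,0],[1,0,-0.9,0,0,0,0],[1,0,-0.9,0,0,0,0],[1,0,-0.9,-0.2,0,0,0],[1,0,-0.9,-0.2,0,0,0],[1,0,-0.4,0,0,0,0],[1,0,0,0,0,0,0],[1,0,0,0,0,0,0]]]'
python3 - <<'E'
from h import *
from st import st
for k in range(3): im=grab_frame("wrist")
i=camera_info("wrist");cv2.imwrite("pics/w3.png",im); np.savez("w3.npz",**i); st(533,66,-11.25)
cv2.imwrite("pics/t2.png",cv2.resize(grab_frame("top")[180:255,190:270],None,fx=8,fy=8,interpolation=cv2.INTER_CUBIC))
E
```

```text
time: 6.82
position: [469.7, -28.3, 139.3]
orientation: [[0.984, -0.18, -0.005], [-0.18, -0.984, 0.003], [-0.005, -0.002, -1.0]]
wrist_force: [-0.2, -0.0, -0.9]
gripper_width: 0.128
t 6.9667 p [469.6 -29.4 139.1] F [-0.59  0.85 -0.77] w 0.126
shift frac [ 1.494 -3.514 -0.   ] turn frac [-0.026  0.065  0.134]
```

View pics/w3.png

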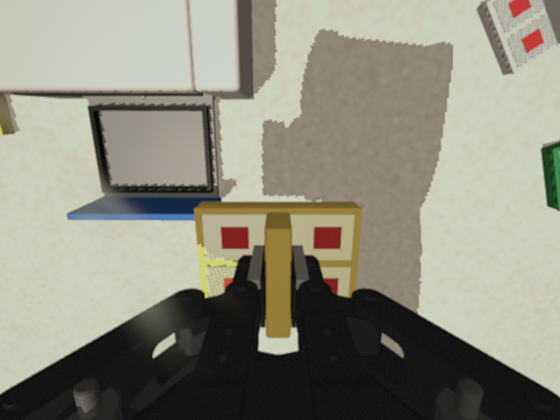

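View pics/t2.png

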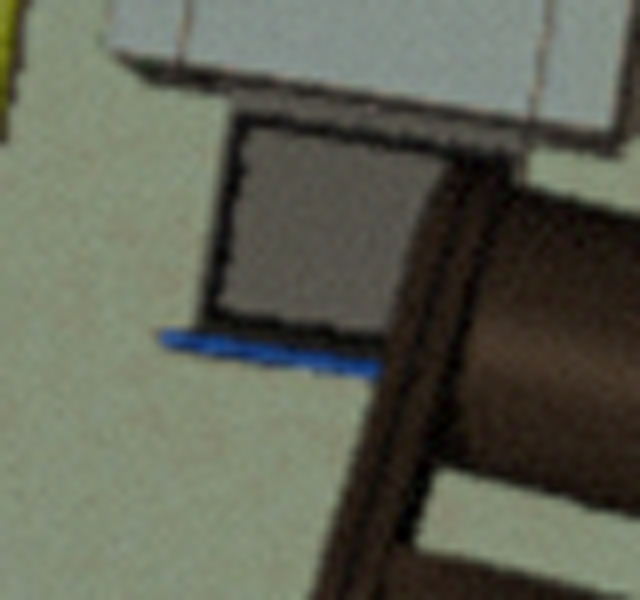

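Run:
```python
from h import *
im=cv2.imread("pics/w3.png");cv2.imwrite("pics/w3c.png",cv2.resize(im[85:225,60:240],None,fx=4.4,fy=4.4-.13,interpolation=cv2.INTER_CUBIC)); cv2.imwrite("pics/w3c.png",cv2.resize(im[88:226,65:240],None,fx=4,fy=4,interpolation=cv2.INTER_CUBIC))
```

```text
(no output)
```

View pics/w3c.png

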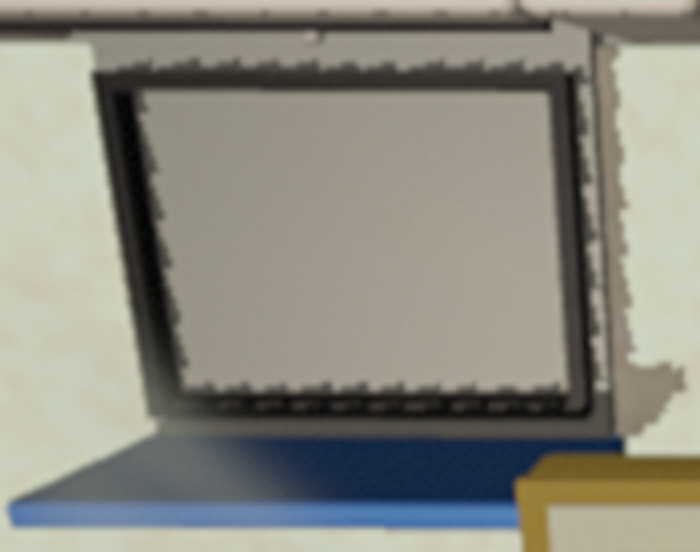

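Run:
```python
from h import *
i=dict(np.load("w3.npz"))
obs=np.array([(94,73),(571,70),(590,416),(148,416),(9,504),(13,527)])/4+[65-.375,88-.375]
pts=[(36.5,48.5,22),(36.5,-48.5,22),(-36.5,-48.5,22),(-36.5,48.5,22),(-42.5,55,62),(-48.5,55,62)]
print(fit(i,pts[:4],[533,66,-.2],obs[:4]))
print(fit(i,pts,[533,66,-.2],obs))
t=camera_info("top")
o=np.array([(237,108),(165,340)])/8+[190-.44,180-.44]
print("top resid",fit(t,[pts[0],pts[5]],[533,66,-.2],o))
# cassette in hand, top of handle & frame
s=readout.read_state();print(s["position"])
```

```text
(array([531.94559017,  67.03061557]), np.float64(-10.740568732404235), array([[-0.53392907, -1.04321957],
       [-0.42036858,  0.04573316],
       [ 0.21999299,  0.76879708],
       [ 0.81587862,  0.39294045]]))
(array([531.90015292,  66.91775297]), np.float64(-10.628920436932434), array([[-0.44841578, -0.88976482],
       [-0.36676394, -0.0460314 ],
       [ 0.43105624,  0.69145965],
       [ 1.0537223 ,  0.52347135],
       [-0.54777251, -0.86607594],
       [ 0.0292236 ,  0.81051318]]))
top resid (array([533.84794765,  66.48334117]), np.float64(-10.108651536402203), array([[ 0.04059677, -0.17823684],
       [-0.03922755,  0.17153384]]))
[469.61600063 -29.549328   139.09061669]
```

Run:
```python
from h import *
im=cv2.imread("pics/w3.png");cv2.imwrite("pics/w3d.png",cv2.resize(im[195:345,185:370],None,fx=4,fy=4,interpolation=cv2.INTER_CUBIC))
```

```text
(no output)
```

View pics/w3d.png

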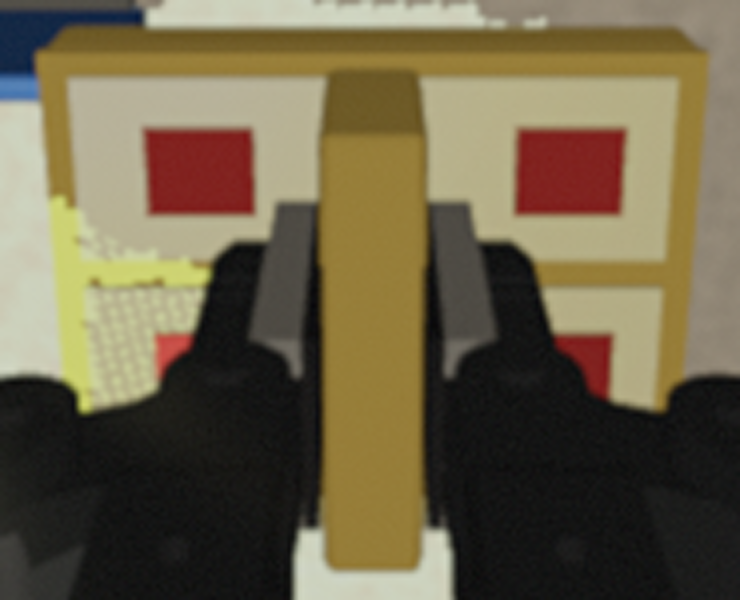

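```bash
python3 - <<'E'
from h import *
i=dict(np.load("w3.npz"));s=readout.read_state();O=s["orientation"];p=s["position"]
obs=np.array([(36,52),(707,52),(322,135),(425,135),(418,570),(328,570),(62,28),(680,28)])/4+[185-.375,195-.375]
# cassette coords (x fwd,y left,z up) -> tool (x,-y,-z)
pts=np.array([(30,42,14),(30,-42,14),(28,6,38),(28,-6,38),(-28,-6,38),(-28,6,38),(30,42,0),(30,-42,0)],float)
def T(q):
    R=cv2.Rodrigues(np.array([0,q[4],q[3]]))[0]
    return p+((pts*[1,-1,-1])@R.T+q[:3])@O.T
r=least_squares(lambda q:(proj(i,T(q))-obs).ravel(),[0,0,15,0,0])
print(r.x[:3],np.degrees(r.x[3:]),np.abs(r.fun).max())
E
python3 st.py 532.3 66.8 -10.9
```

```text
[-2.28435102  0.02937824 17.69116406] [-0.09320571 -0.30889245] 1.4293477875374379
t 7.0167 p [469.6 -29.5 139.1] F [-0.94 -0.52 -0.68] w 0.128
shift frac [ 1.462 -3.542  0.   ] turn frac [-0.027  0.064  0.057]
```

```bash
python3 -m inch '[[[1,0.3,-0.6,0,0,0.06,0.06],[1,0.4,-0.9,0,0,0,0],[1,0.4,-0.9,0,0,0,0],[1,0.3,-0.7,0,0,0,0],[1,0.1,-0.2,0,0,0,0],[1,0,0,0,0,0,0],[1,0,0,0,0,0,0],[1,0,0,0,0,0,0]]]';python3 st.py 534.2 66.4 -10.9
```

```text
time: 7.68
position: [534.3, 53.8, 137.3]
orientation: [[0.98, -0.201, -0.003], [-0.201, -0.98, -0.0], [-0.003, 0.001, -1.0]]
wrist_force: [-0.4, 0.3, -2.1]
gripper_width: 0.129
t 7.6833 p [534.3  53.8 137.3] F [-0.39  0.26 -2.1 ] w 0.129
shift frac [-0.087 -0.411 -0.   ] turn frac [ 0.008  0.038 -0.135]
```

```bash
python3 -m inch '[[[1,-0.09,-0.41,0,0,0.04,-0.13],[1,0,0,0.4,0,0,0],[1,0,0,0.5,0,0,0],[1,0,0,0.5,0,0,0],[1,0,0,0.3,0,0,0],[1,0,0,0,0,0,0],[1,0,0,0,0,0,0]]]';python3 st.py 534.2 66.4 -10.9
```

```text
time: 8.27
position: [531.2, 64.2, 82.0]
orientation: [[0.981, -0.193, -0.001], [-0.193, -0.981, -0.002], [-0.0, 0.002, -1.0]]
wrist_force: [0.4, -0.2, -1.2]
gripper_width: 0.129
t 8.2667 p [531.2  64.2  82. ] F [ 0.44 -0.23 -1.19] w 0.129
shift frac [ 0.085 -0.092 -0.   ] turn frac [ 0.021  0.005 -0.041]
```

```bash
python3 -m inch '[[[1,0.08,-0.09,0.2,0.02,0,-0.04],[1,0,0,0.4,0,0,0],[1,0,0,0.3,0,0,0],[1,0,0,0,0,0,0],[1,0,0,0,0,0,0]]]';python3 st.py 534.2 66.4 -10.9
```

```text
time: 8.68
position: [535.4, 66.3, 53.6]
orientation: [[0.982, -0.189, 0.002], [-0.189, -0.982, -0.0], [0.002, -0.0, -1.0]]
wrist_force: [-0.8, -0.1, -1.3]
gripper_width: 0.131
t 8.6833 p [535.4  66.3  53.6] F [-0.76 -0.1  -1.25] w 0.131
shift frac [-0.04   0.005 -0.   ] turn frac [-0.004 -0.027  0.001]
```

Run:
```python
from h import *
for k in range(2): im=grab_frame("wrist")
i=camera_info("wrist");cv2.imwrite("pics/w4.png",im); np.savez("w4.npz",**i)
s=readout.read_state();print(s["position"],camera_info("wrist")["tvec"]-i["tvec"]);np.savez("s4.npz",O=s["orientation"],p=s["position"])
sd=grab_frame("side");cv2.imwrite("pics/s4.png",cv2.resize(sd[210:300,210:320],None,fx=6,fy=6,interpolation=cv2.INTER_CUBIC))
```

```text
[535.40262888  66.30470315  53.95689809] [0. 0. 0.]
```

View pics/w4.png

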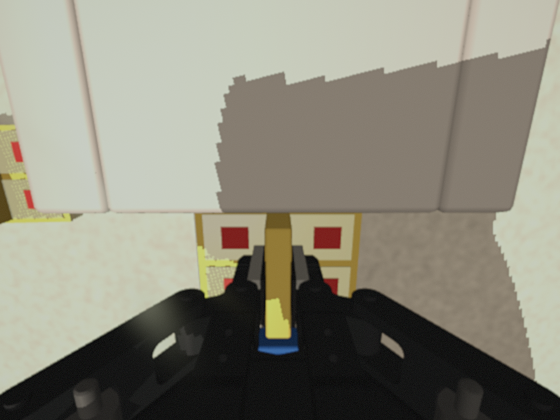

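View pics/s4.png

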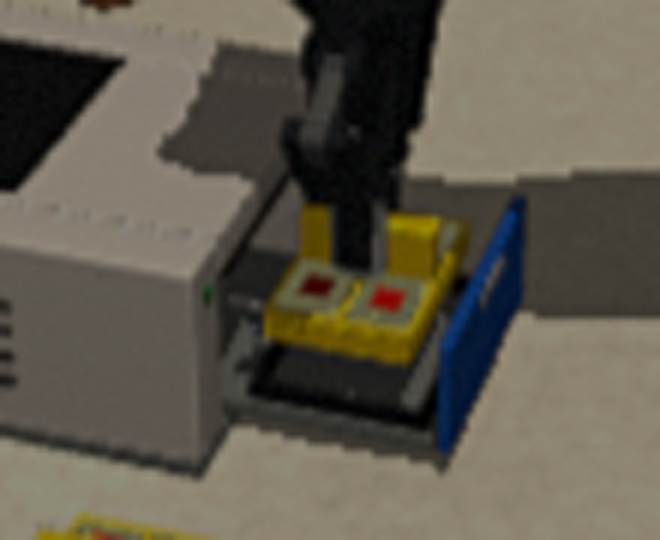

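Run:
```python
from h import *
i=dict(np.load("w4.npz"));z=np.load("s4.npz")
a,b=ray(i,(36,211),95),ray(i,(512,209.5),95);d=a-b;m=(a+b)/2
yaw=np.arctan2(-d[0],d[1]);u=np.array([np.cos(yaw),np.sin(yaw)])
print(m,np.linalg.norm(d),np.degrees(yaw),"pocket",m[:2]-42.5*u)
```

```text
[575.46455321  59.83465481  95.        ] 166.98034541805166 -10.687507496285855 pocket [533.70178987  67.7163804 ]
```

```bash
python3 -m inch '[[[1,-0.01,-0.01,0.2,0,-0.02,0],[1,0,0,0.2,0,0,0],[1,0,0,0.1,0,0,0],[1,0,0,0,0,0,0]]]';python3 st.py 535 66.7 -10.9
```

```text
time: 9.17
position: [536.7, 66.6, 39.5]
orientation: [[0.982, -0.189, 0.005], [-0.189, -0.982, -0.0], [0.005, -0.001, -1.0]]
wrist_force: [-0.3, 0.1, -1.2]
gripper_width: 0.127
t 9.1667 p [536.7  66.6  39.5] F [-0.3   0.07 -1.19] w 0.127
shift frac [-0.057  0.009 -0.   ] turn frac [-0.011 -0.056  0.002]
```

```bash
python3 -m inch '[[[1,-0.06,0.01,0.1,-0.01,-0.06,0],[1,0,0,0,0,0,0]]]';python3 st.py 535 66.7 -10.9;python3 -m inch '[[[1,0,0,0.1,0,0,0],[1,0,0,0.05,0,0,0]]]';python3 st.py 535 66.7 -10.9
```

```text
time: 9.33
position: [536.7, 66.6, 37.9]
orientation: [[0.982, -0.189, 0.003], [-0.189, -0.982, -0.0], [0.003, -0.001, -1.0]]
wrist_force: [0.9, 0.7, -1.6]
gripper_width: 0.129
t 9.3333 p [536.7  66.6  37.9] F [ 0.93  0.72 -1.63] w 0.129
shift frac [-0.057  0.008 -0.   ] turn frac [-0.006 -0.037  0.002]
time: 9.5
position: [540.1, 66.1, 37.5]
orientation: [[0.982, -0.188, 0.01], [-0.188, -0.982, -0.002], [0.01, -0.0, -1.0]]
wrist_force: [-3.6, -0.0, 4.0]
gripper_width: 0.128
t 9.5 p [540.1  66.1  37.5] F [-3.62 -0.    4.  ] w 0.128
shift frac [-0.171  0.012 -0.002] turn frac [-0.003 -0.111  0.009]
```

```bash
python3 -m inch '[[[1,-0.17,0,-0.2,0,-0.1,0],[1,0,0,-0.05,0,0,0],[1,0,0,0,0,0,0]]]'
python3 - <<'E'
from h import *
from st import st
st(535,66.7,-10.9)
for k in range(3): im=grab_frame("wrist")
i=camera_info("wrist");cv2.imwrite("pics/w5.png",im); np.savez("w5.npz",**i)
sd=grab_frame("side");cv2.imwrite("pics/s5.png",cv2.resize(sd[210:300,210:320],None,fx=7,fy=6.5,interpolation=cv2.INTER_CUBIC))
cv2.imwrite("pics/t5.png",cv2.resize(grab_frame("top")[180:255,190:270],None,fx=8,fy=8,interpolation=cv2.INTER_CUBIC))
st(535,66.7,-10.9)
E
```

```text
time: 9.75
position: [534.6, 67.1, 45.5]
orientation: [[0.982, -0.188, 0.0], [-0.188, -0.982, 0.0], [0.0, -0.0, -1.0]]
wrist_force: [0.3, -0.6, -0.8]
gripper_width: 0.13
t 9.75 p [534.6  67.1  45.5] F [ 0.29 -0.55 -0.85] w 0.13
shift frac [ 0.016  0.011 -0.   ] turn frac [-0.004 -0.002  0.008]
t 10.0 p [534.4  67.1  44.9] F [ 0.03  0.33 -1.83] w 0.129
shift frac [ 0.023  0.008 -0.   ] turn frac [-0.002  0.009  0.008]
```

View pics/s5.png

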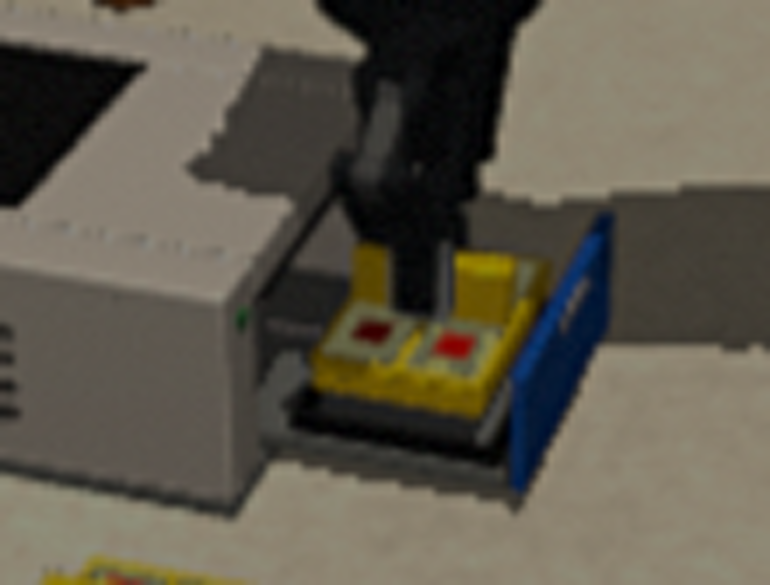

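View pics/w5.png

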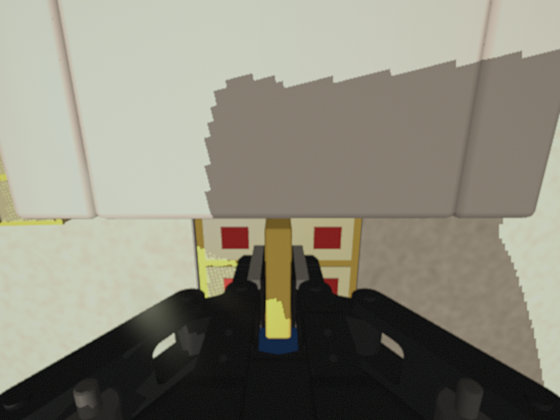

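```bash
python3 -m inch '[[[1,-0.02,0,0.12,0,-0.02,0],[1,-0.02,0,0.08,0,-0.02,0],[1,-0.02,0,0,0,-0.02,0]]]';python3 st.py 534.5 66.9 -10.9
```

```text
time: 10.25
position: [532.0, 67.5, 37.7]
orientation: [[0.982, -0.188, -0.007], [-0.188, -0.982, 0.001], [-0.007, -0.0, -1.0]]
wrist_force: [-0.1, -1.1, -3.0]
gripper_width: 0.131
t 10.25 p [532.   67.5  37.7] F [-0.1  -1.08 -2.97] w 0.131
shift frac [ 0.084  0.003 -0.001] turn frac [-0.001  0.085  0.007]
```

```bash
python3 -m inch '[[[1,0.05,0,0.04,0,0.05,0],[1,0,0,0.04,0,0,0]]]';python3 st.py 534.5 66.9 -10.9
```

```text
time: 10.42
position: [533.3, 67.2, 34.6]
orientation: [[0.982, -0.188, -0.004], [-0.188, -0.982, 0.001], [-0.004, 0.0, -1.0]]
wrist_force: [-0.8, -0.5, -1.3]
gripper_width: 0.13
t 10.4167 p [533.3  67.2  34.6] F [-0.82 -0.52 -1.28] w 0.13
shift frac [ 0.042  0.001 -0.   ] turn frac [0.001 0.042 0.007]
```

```bash
python3 -m inch '[[[1,0.02,0,0.06,0,0.02,0],[1,0,0,0.04,0,0,0]]]';python3 st.py 534.5 66.9 -10.9;python3 -m inch '[[[1,0,0,0.03,0,0,0],[1,0,0,0.02,0,0,0]]]';python3 st.py 534.5 66.9 -10.9
```

```text
time: 10.58
position: [533.9, 67.0, 31.1]
orientation: [[0.982, -0.188, -0.002], [-0.188, -0.982, 0.0], [-0.002, 0.0, -1.0]]
wrist_force: [-0.3, -0.1, -0.8]
gripper_width: 0.128
t 10.5833 p [533.9  67.   31.1] F [-0.31 -0.13 -0.8 ] w 0.128
shift frac [ 0.022  0.001 -0.   ] turn frac [0.001 0.022 0.007]
time: 10.75
position: [534.0, 67.0, 29.9]
orientation: [[0.982, -0.188, -0.002], [-0.188, -0.982, 0.0], [-0.002, 0.0, -1.0]]
wrist_force: [-2.4, -0.6, 6.4]
gripper_width: 0.129
t 10.75 p [534.   67.   29.9] F [-2.35 -0.57  6.42] w 0.129
shift frac [ 0.018  0.001 -0.   ] turn frac [0.003 0.028 0.008]
```

```bash
python3 -m inch '[[[-0.3,0,0,0,0,0,0],[-0.3,0,0,0,0,0,0],[-0.3,0,0,0,0,0,0],[-0.3,0,0,0,0,0,0],[-0.3,0,0,0,0,0,0]]]';python3 st.py 534.5 66.9 -10.9; python3 -m inch '[[[-0.3,0,0,-0.3,0,0,0],[-0.3,0,0,-0.6,0,0,0],[-0.3,0,0,-0.9,0,0,0],[-0.3,0,0,-0.9,0,0,0],[-0.3,0,0,-0.6,0,0,0],[-0.3,0,0,0,0,0,0],[-0.3,0,0,0,0,0,0]]]';python3 st.py 440 84 -10.9
```

```text
time: 11.17
position: [535.4, 67.0, 31.0]
orientation: [[0.982, -0.188, 0.001], [-0.188, -0.982, 0.0], [0.001, -0.0, -1.0]]
wrist_force: [0.6, 0.6, -0.3]
gripper_width: 0.651
t 11.1667 p [535.4  67.   31. ] F [ 0.65  0.56 -0.32] w 0.651
shift frac [-0.03   0.008 -0.   ] turn frac [-0.003 -0.011  0.007]
time: 11.75
position: [534.2, 67.0, 135.7]
orientation: [[0.982, -0.189, -0.001], [-0.189, -0.982, 0.0], [-0.001, -0.0, -1.0]]
wrist_force: [-0.1, 0.2, 0.8]
gripper_width: 0.652
t 11.75 p [534.2  67.  135.7] F [-0.12  0.21  0.78] w 0.652
shift frac [-3.192  0.036  0.004] turn frac [-0.001  0.014  0.005]
```

```bash
python3 -m inch '[[[1,-0.5,0,0,0,0,0],[1,-0.8,0,0,0,0,0],[1,-0.8,0,0,0,0,0],[1,-0.6,0,0,0,0,0],[1,0,0,0,0,0,0],[1,0,0,0,0,0,0],[1,0,0,0,0,0,0]]]'
python3 - <<'E'
from h import *
from st import st
st(450.5,82.8,-10.9)
for k in range(2): im=grab_frame("wrist")
i=camera_info("wrist");cv2.imwrite("pics/w6.png",im); np.savez("w6.npz",**i)
sd=grab_frame("side");cv2.imwrite("pics/s6.png",cv2.resize(sd[210:300,210:320],None,fx=7,fy=6.5,interpolation=cv2.INTER_CUBIC))
st(450.5,82.8,-10.9)
E
```

```text
time: 12.33
position: [449.0, 82.4, 129.0]
orientation: [[0.982, -0.189, -0.009], [-0.189, -0.982, 0.0], [-0.009, 0.001, -1.0]]
wrist_force: [0.0, 0.0, -0.2]
gripper_width: -0.0
t 12.3333 p [449.   82.4 129. ] F [ 0.02  0.01 -0.24] w -0.0
shift frac [ 0.046 -0.021 -0.   ] turn frac [ 0.014  0.102 -0.004]
t 12.4833 p [450.   82.3 129.7] F [-0.81  0.23 -0.4 ] w 0.001
shift frac [ 0.013 -0.021 -0.   ] turn frac [ 0.012  0.089 -0.009]
```

View pics/s6.png

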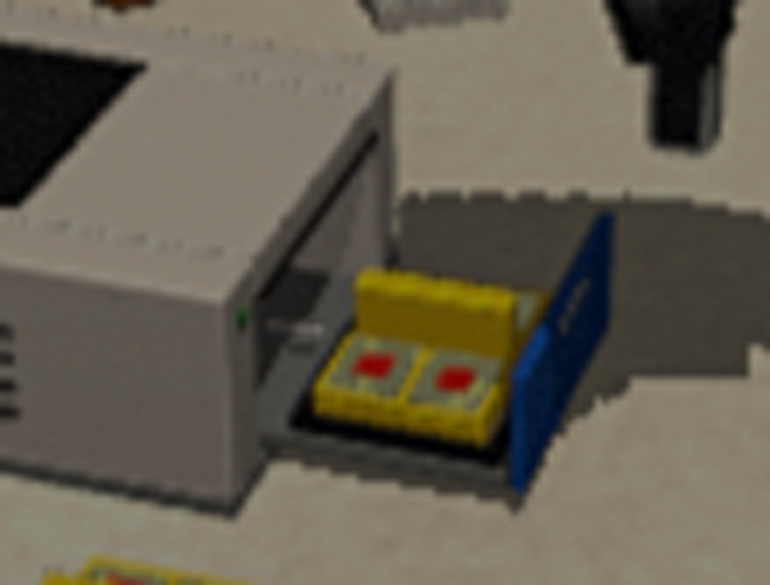

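View pics/w6.png

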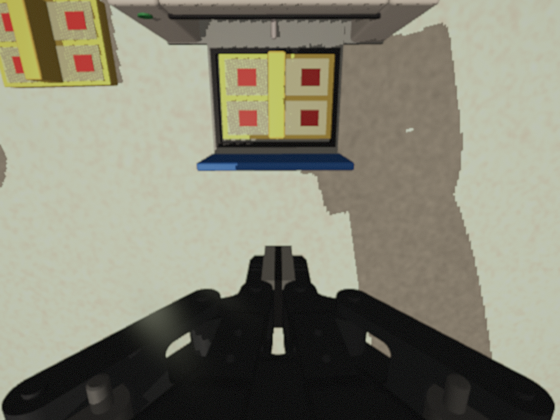

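```bash
python3 - <<'E'
from h import *
i=dict(np.load("w6.npz"))
a,b=ray(i,(198,169.5),62),ray(i,(353,168.5),62);d=a-b;m=(a+b)/2
print(m,np.linalg.norm(d),np.degrees(np.arctan2(-d[0],d[1])))
E
python3 -m inch '[[[1,0,-0.02,0.4,0,0.06,0],[1,0,0,0.8,0,0,0],[1,0,0,0.8,0,0,0],[1,0,0,0.7,0,0,0],[1,0,0,0.3,0,0,0],[1,0,0,0,0,0,0],[1,0,0,0,0,0,0]]]'; python3 st.py 450.5 82.8 -10.9
```

```text
[485.66152733  76.74538926  62.        ] 107.83308434164418 -10.571385132973761
time: 13.07
position: [458.6, 81.4, 39.5]
orientation: [[0.981, -0.192, 0.007], [-0.192, -0.981, -0.001], [0.007, -0.0, -1.0]]
wrist_force: [0.8, -0.8, 0.6]
gripper_width: 0.001
t 13.0667 p [458.6  81.4  39.5] F [ 0.8  -0.75  0.61] w 0.001
shift frac [-0.274  0.005 -0.002] turn frac [-0.003 -0.083 -0.032]
```

```bash
python3 -m inch '[[[1,-0.05,0,0.25,0,-0.05,-0.03],[1,0,0,0.05,0,0,0],[1,0,0,0,0,0,0],[1,0,0,0,0,0,0]]]'
python3 - <<'E'
from h import *
from st import st
F=[]
for k in range(10):
    grab_frame("side"); F.append(readout.read_state()["wrist_force"])
F=np.array(F);print(F.mean(0),F.std(0)); st(455,82.5,-10.9)
E
```

```text
time: 13.4
position: [460.3, 81.5, 33.0]
orientation: [[0.982, -0.189, 0.009], [-0.189, -0.982, -0.0], [0.009, -0.001, -1.0]]
wrist_force: [-0.1, 0.7, 0.7]
gripper_width: 0.002
[ 0.13203379 -0.29406952  0.12123741] [0.46903039 0.47809749 0.48556237]
t 13.9 p [459.8  81.5  32.5] F [-0.57 -0.33  0.67] w 0.001
shift frac [-0.165 -0.002 -0.001] turn frac [-0.012 -0.087  0.001]
```

```bash
python3 -m inch '[[[1,0.05,0,0,0,-0.02,0],[1,0.05,0,0,0,-0.02,0],[1,0.05,0,0,0,0,0],[1,0.05,0,0,0,0,0],[1,0.05,0,0,0,0,0],[1,0.05,0,0,0,0,0],[1,0.05,0,0,0,0,0],[1,0.05,0,0,0,0,0],[1,0.05,0,0,0,0,0],[1,0.05,0,0,0,0,0]]]'; python3 st.py 500 74 -10.9
```

```text
time: 14.73
position: [474.5, 78.6, 31.9]
orientation: [[0.982, -0.189, -0.001], [-0.189, -0.982, 0.001], [-0.001, -0.001, -1.0]]
wrist_force: [-2.3, 0.4, 1.3]
gripper_width: 0.005
t 14.7333 p [474.5  78.6  31.9] F [-2.34  0.44  1.31] w 0.005
shift frac [ 0.864 -0.011 -0.001] turn frac [-0.008  0.01  -0.   ]
```

```bash
python3 -m inch '[[[1,0.05,0,0,0,0,0],[1,0.05,0,0,0,0,0],[1,0.05,0,0,0,0,0],[1,0.05,0,0,0,0,0],[1,0.05,0,0,0,0,0],[1,0.05,0,0,0,0,0],[1,0.05,0,0,0,0,0],[1,0.05,0,0,0,0,0],[1,0.05,0,0,0,0,0],[1,0.05,0,0,0,0,0]]]'; python3 st.py 500 74 -10.9
```

```text
time: 15.57
position: [487.2, 76.1, 30.4]
orientation: [[0.982, -0.189, -0.009], [-0.189, -0.982, 0.002], [-0.01, 0.0, -1.0]]
wrist_force: [-3.5, 0.4, 1.3]
gripper_width: -0.001
t 15.5667 p [487.2  76.1  30.4] F [-3.53  0.42  1.32] w -0.001
shift frac [ 0.431 -0.013 -0.004] turn frac [0.001 0.11  0.003]
```

```bash
python3 -m inch '[[[1,0.05,0,-0.01,0,0.03,0],[1,0.05,0,-0.01,0,0.03,0],[1,0.05,0,-0.01,0,0.03,0],[1,0.05,0,0,0,0.01,0],[1,0.05,0,0,0,0.01,0],[1,0.05,0,0,0,0.01,0],[1,0.05,0,0,0,0.01,0],[1,0.05,0,0,0,0,0],[1,0.05,0,0,0,0,0],[1,0.05,0,0,0,0,0],[1,0.05,0,0,0,0,0],[1,0.05,0,0,0,0,0]]]'; python3 st.py 530 67.4 -10.9
```

```text
time: 16.57
position: [504.0, 72.9, 30.2]
orientation: [[0.982, -0.189, -0.004], [-0.189, -0.982, 0.0], [-0.004, 0.001, -1.0]]
wrist_force: [-5.0, 0.8, 1.7]
gripper_width: 0.002
t 16.5667 p [504.   72.9  30.2] F [-5.03  0.8   1.7 ] w 0.002
shift frac [ 0.885  0.016 -0.004] turn frac [0.006 0.05  0.005]
```

```bash
python3 -m inch '[[[1,0.05,0,-0.01,0,0.02,0],[1,0.05,0,-0.01,0,0.02,0],[1,0.05,0,0,0,0.01,0],[1,0.05,0,0,0,0.01,0],[1,0.05,0,0,0,0.01,0],[1,0.05,0,0,0,0,0],[1,0.05,0,0,0,0,0],[1,0.05,0,0,0,0,0],[1,0.05,0,0,0,0,0],[1,0.05,0,0,0,0,0]]]'; python3 st.py 530 67.4 -10.9
```

```text
time: 17.4
position: [516.1, 70.5, 29.5]
orientation: [[0.982, -0.188, -0.008], [-0.188, -0.982, -0.0], [-0.008, 0.002, -1.0]]
wrist_force: [-5.5, 1.0, 1.3]
gripper_width: -0.002
t 17.4 p [516.1  70.5  29.5] F [-5.47  0.99  1.34] w -0.002
shift frac [ 0.474  0.013 -0.004] turn frac [0.019 0.094 0.009]
```

```bash
python3 -m inch '[[[1,0.04,0,-0.02,0,0.03,0],[1,0.04,0,-0.01,0,0.02,0],[1,0.04,0,-0.01,0,0.02,0],[1,0.04,0,0,0,0.01,0],[1,0.04,0,0,0,0.01,0],[1,0.04,0,0,0,0,0]]]'; python3 st.py 530 67.4 -10.9;python3 -m inch '[[[1,0.03,0,0,0,0.01,0],[1,0.03,0,0,0,0,0],[1,0.03,0,0,0,0.01,0],[1,0.03,0,0,0,0,0]]]'; python3 st.py 530 67.4 -10.9
```

```text
time: 17.9
position: [519.4, 69.7, 28.9]
orientation: [[0.982, -0.188, -0.012], [-0.188, -0.982, -0.0], [-0.011, 0.003, -1.0]]
wrist_force: [-6.5, 1.6, 3.1]
gripper_width: -0.002
t 17.9 p [519.4  69.7  28.9] F [-6.5   1.63  3.06] w -0.002
shift frac [ 0.362  0.01  -0.004] turn frac [0.031 0.131 0.011]
time: 18.23
position: [520.7, 69.4, 28.3]
orientation: [[0.982, -0.188, -0.017], [-0.188, -0.982, -0.0], [-0.017, 0.004, -1.0]]
wrist_force: [-6.2, 1.3, 2.0]
gripper_width: -0.0
t 18.2333 p [520.7  69.4  28.3] F [-6.23  1.29  2.04] w -0.0
shift frac [ 0.319  0.008 -0.005] turn frac [0.041 0.191 0.016]
```

```bash
python3 -m inch '[[[1,0.05,0,-0.03,0,0.06,0],[1,0.05,0,-0.03,0,0.06,0],[1,0.05,0,-0.03,0,0.05,0]]]'; python3 st.py 530 67.4 -10.9;python3 -m inch '[[[1,0.05,0,-0.02,0,0.05,0],[1,0.05,0,-0.02,0,0.04,0]]]'; python3 st.py 530 67.4 -10.9
```

```text
time: 18.48
position: [521.3, 69.3, 28.4]
orientation: [[0.982, -0.188, -0.012], [-0.188, -0.982, -0.002], [-0.011, 0.004, -1.0]]
wrist_force: [-6.3, 2.0, 0.7]
gripper_width: 0.002
t 18.4833 p [521.3  69.3  28.4] F [-6.32  2.    0.71] w 0.002
shift frac [ 0.295  0.006 -0.003] turn frac [0.046 0.128 0.015]
time: 18.65
position: [522.0, 69.1, 28.4]
orientation: [[0.982, -0.188, -0.01], [-0.188, -0.982, -0.003], [-0.009, 0.005, -1.0]]
wrist_force: [-6.3, 1.8, 0.8]
gripper_width: 0.001
t 18.65 p [522.   69.1  28.4] F [-6.28  1.78  0.84] w 0.001
shift frac [ 0.272  0.006 -0.002] turn frac [0.052 0.103 0.016]
```

```bash
python3 -m inch '[[[1,0.07,0,-0.02,0,0.03,0],[1,0.07,0,-0.02,0,0.03,0],[1,0.07,0,-0.02,0,0.03,0]]]'; python3 st.py 530 67.4 -10.9;python3 -m inch '[[[1,0.07,0,-0.02,0,0.03,0],[1,0.07,0,-0.02,0,0.03,0]]]'; python3 st.py 530 67.4 -10.9
```

```text
time: 18.9
position: [524.4, 68.6, 28.4]
orientation: [[0.982, -0.187, -0.012], [-0.187, -0.982, -0.003], [-0.011, 0.005, -1.0]]
wrist_force: [-6.6, 1.8, 1.8]
gripper_width: 0.001
t 18.9 p [524.4  68.6  28.4] F [-6.65  1.76  1.81] w 0.001
shift frac [ 0.191  0.006 -0.002] turn frac [0.061 0.127 0.02 ]
time: 19.07
position: [525.9, 68.3, 28.4]
orientation: [[0.982, -0.187, -0.014], [-0.187, -0.982, -0.003], [-0.013, 0.006, -1.0]]
wrist_force: [-7.3, 1.1, 2.1]
gripper_width: 0.001
t 19.0667 p [525.9  68.3  28.4] F [-7.33  1.14  2.13] w 0.001
shift frac [ 0.142  0.005 -0.002] turn frac [0.068 0.15  0.021]
```

```bash
for k in 1; do python3 -m inch '[[[1,0.07,0,-0.02,-0.02,0.06,0],[1,0.07,0,-0.02,-0.02,0.05,0]]]'; done; python3 st.py 540 65.4 -10.9;python3 -m inch '[[[1,0.07,0,-0.02,0,0.04,0],[1,0.07,0,-0.02,0,0.04,0]]]'; python3 st.py 540 65.4 -10.9
```

```text
time: 19.23
position: [527.3, 67.9, 28.4]
orientation: [[0.982, -0.187, -0.012], [-0.187, -0.982, -0.008], [-0.011, 0.01, -1.0]]
wrist_force: [-6.0, 1.5, 1.6]
gripper_width: -0.0
t 19.2333 p [527.3  67.9  28.4] F [-6.04  1.55  1.56] w -0.0
shift frac [ 0.43   0.003 -0.005] turn frac [0.118 0.122 0.022]
time: 19.4
position: [529.6, 67.5, 28.4]
orientation: [[0.982, -0.187, -0.01], [-0.187, -0.982, -0.009], [-0.008, 0.011, -1.0]]
wrist_force: [-5.0, 1.4, -0.3]
gripper_width: 0.0
t 19.4 p [529.6  67.5  28.4] F [-4.97  1.4  -0.25] w 0.0
shift frac [ 0.354  0.003 -0.003] turn frac [0.124 0.095 0.025]
```

```bash
python3 -m inch '[[[1,0.06,0,-0.02,0.05,0.04,0.01],[1,0.06,0,-0.02,0.05,0.04,0.01]]]'; python3 st.py 540 65.4 -10.9
```

```text
time: 19.57
position: [532.0, 67.2, 28.4]
orientation: [[0.982, -0.189, -0.004], [-0.189, -0.982, -0.001], [-0.004, 0.002, -1.0]]
wrist_force: [-4.4, 1.4, -0.3]
gripper_width: -0.006
t 19.5667 p [532.   67.2  28.4] F [-4.37  1.41 -0.34] w -0.006
shift frac [ 0.274  0.01  -0.001] turn frac [0.02  0.046 0.006]
```

```bash
python3 -m inch '[[[1,0.06,0,-0.02,0,0.03,0],[1,0.06,0,-0.02,0,0.03,0]]]'; python3 st.py 540 65.4 -10.9
```

```text
time: 19.73
position: [534.2, 66.8, 28.4]
orientation: [[0.982, -0.189, -0.002], [-0.189, -0.982, -0.001], [-0.002, 0.002, -1.0]]
wrist_force: [-6.5, 2.3, -0.7]
gripper_width: 0.002
t 19.7333 p [534.2  66.8  28.4] F [-6.49  2.28 -0.72] w 0.002
shift frac [ 0.198  0.01  -0.   ] turn frac [0.019 0.024 0.004]
```

```bash
python3 -m inch '[[[1,0.04,0,-0.01,0.01,0.03,0]]]'; python3 st.py 540 65.4 -10.9
```

```text
time: 19.82
position: [534.2, 66.8, 28.2]
orientation: [[0.982, -0.189, -0.003], [-0.189, -0.982, -0.0], [-0.003, 0.001, -1.0]]
wrist_force: [-8.9, 1.9, 3.2]
gripper_width: -0.001
t 19.8167 p [534.2  66.8  28.2] F [-8.89  1.94  3.19] w -0.001
shift frac [ 0.198  0.01  -0.001] turn frac [0.011 0.037 0.003]
```

```bash
python3 -m inch '[[[1,0.04,0,-0.01,0.01,0.02,0]]]'; python3 st.py 540 65.4 -10.9
```

```text
time: 19.9
position: [533.9, 66.9, 28.2]
orientation: [[0.982, -0.189, -0.006], [-0.189, -0.982, 0.001], [-0.006, 0.0, -1.0]]
wrist_force: [-8.6, 2.0, 2.7]
gripper_width: 0.002
t 19.9 p [533.9  66.9  28.2] F [-8.62  1.95  2.7 ] w 0.002
shift frac [ 0.208  0.009 -0.001] turn frac [0.005 0.068 0.003]
```

```bash
python3 -m inch '[[[1,0.06,0,-0.01,0,0.04,0]]]'; python3 st.py 540 65.4 -10.9
```

```text
time: 19.98
position: [533.9, 66.8, 28.1]
orientation: [[0.982, -0.189, -0.008], [-0.189, -0.982, 0.001], [-0.008, 0.001, -1.0]]
wrist_force: [-10.1, 2.5, 2.9]
gripper_width: 0.0
t 19.9833 p [533.9  66.8  28.1] F [-10.05   2.52   2.93] w 0.0
shift frac [ 0.209  0.008 -0.002] turn frac [0.01  0.089 0.004]
```

```bash
python3 -m inch '[[[1,0.07,0,-0.01,0,0.04,0]]]'; python3 st.py 540 65.4 -10.9
```

```text
time: 20.07
position: [533.8, 66.8, 28.0]
orientation: [[0.982, -0.189, -0.011], [-0.189, -0.982, 0.0], [-0.01, 0.002, -1.0]]
wrist_force: [-10.6, 1.6, 3.4]
gripper_width: -0.003
t 20.0667 p [533.8  66.8  28. ] F [-10.61   1.6    3.39] w -0.003
shift frac [ 0.212  0.007 -0.002] turn frac [0.017 0.12  0.006]
```

```bash
python3 -m inch '[[[1,0.10,0,-0.02,0,0.08,0]]]'; python3 st.py 540 65.4 -10.9
```

```text
time: 20.15
position: [533.8, 66.8, 27.9]
orientation: [[0.982, -0.188, -0.012], [-0.188, -0.982, -0.0], [-0.012, 0.002, -1.0]]
wrist_force: [-12.1, 2.8, 5.8]
gripper_width: -0.001
t 20.15 p [533.8  66.8  27.9] F [-12.09   2.8    5.85] w -0.001
shift frac [ 0.211  0.006 -0.002] turn frac [0.026 0.135 0.008]
```

```bash
python3 -m inch '[[[1,0.11,0,-0.02,0,0.08,0]]]'; python3 st.py 540 65.4 -10.9
```

```text
time: 20.23
position: [533.8, 66.7, 27.6]
orientation: [[0.982, -0.188, -0.014], [-0.188, -0.982, -0.0], [-0.014, 0.003, -1.0]]
wrist_force: [-13.5, 2.0, 5.0]
gripper_width: -0.001
t 20.2333 p [533.8  66.7  27.6] F [-13.54   1.99   5.01] w -0.001
shift frac [ 0.212  0.004 -0.003] turn frac [0.036 0.159 0.01 ]
```

Run:
```python
from h import *
from st import st
sd=grab_frame("side");cv2.imwrite("pics/s7.png",cv2.resize(sd[160:300,180:340],None,fx=5,fy=4.2,interpolation=cv2.INTER_CUBIC))
cv2.imwrite("pics/w7.png",grab_frame("wrist"))
st(540,65.4,-10.9)
```

```text
t 20.3333 p [533.7  66.8  27.6] F [-12.16   2.88   4.86] w -0.002
shift frac [ 0.213  0.005 -0.003] turn frac [0.037 0.16  0.011]
```

View pics/s7.png

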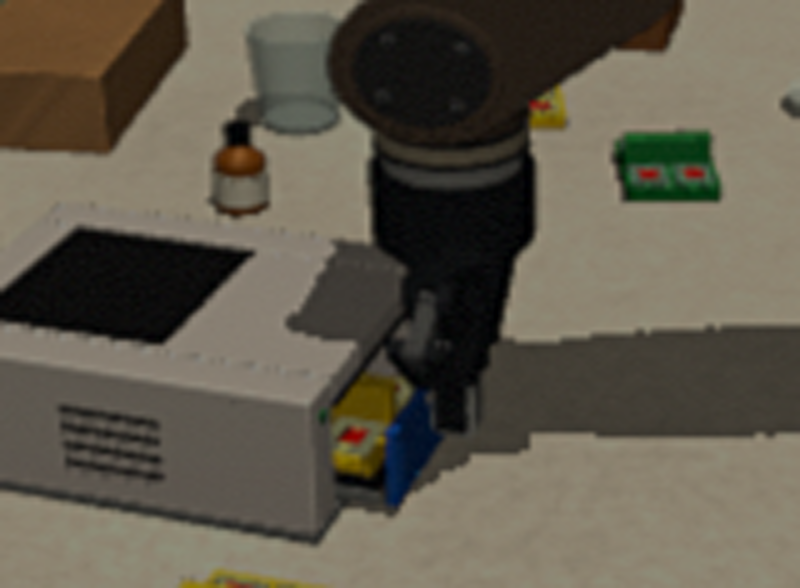

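View pics/w7.png

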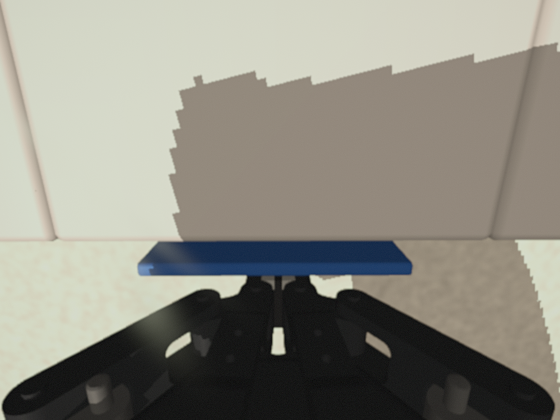

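Run:
```python
from h import *
i=camera_info("wrist")
u=np.array([np.cos(np.radians(-10.8)),np.sin(np.radians(-10.8))])
a=ray(i,(275,274),62);b=ray(i,(275,240),95)
print(a,b,"gap",(b-a)[:2]@u,"travel",91-(b-a)[:2]@u, "tcp-to-face",(a-readout.read_state()["position"])[:2]@u)
```

```text
[546.32687872  65.32730145  62.        ] [574.98636101  59.54591972  95.        ] gap 29.235166976039338 travel 61.76483302396066 tcp-to-face 12.62785386050808
```

```bash
python3 -m inch '[[[1,0.12,0,-0.04,0,0.1,0]]]'
python3 - <<'E'
from st import *
st(540,65.4,-10.9);s=readout.read_state();print(s["torque"],s["wrist_force"])
E
```

```text
time: 20.42
position: [533.7, 66.7, 27.6]
orientation: [[0.982, -0.188, -0.015], [-0.188, -0.982, -0.001], [-0.015, 0.004, -1.0]]
wrist_force: [-11.6, 3.2, 3.0]
gripper_width: -0.003
t 20.4167 p [533.7  66.7  27.6] F [-11.61   3.24   2.95] w -0.003
shift frac [ 0.214  0.003 -0.003] turn frac [0.046 0.17  0.013]
[ 4.10242580e-01  1.76732521e+00 -1.19725022e-03] [-11.60955478   3.24077635   2.95077774]
```

```bash
python3 -m inch '[[[1,0.15,0,-0.04,0,0.1,0]]]'; python3 st.py 540 65.4 -10.9
```

```text
time: 20.5
position: [533.8, 66.6, 27.5]
orientation: [[0.982, -0.188, -0.019], [-0.188, -0.982, -0.002], [-0.018, 0.005, -1.0]]
wrist_force: [-16.1, 2.5, 6.7]
gripper_width: -0.004
t 20.5 p [533.8  66.6  27.5] F [-16.13   2.52   6.71] w -0.004
shift frac [ 0.212  0.002 -0.004] turn frac [0.058 0.205 0.016]
```

```bash
python3 -m inch '[[[1,-0.03,0,0,0,0,0],[1,-0.05,0,0,0,0,0],[1,-0.05,0,0,0,0,0],[1,-0.05,0,0,0,0,0],[1,-0.05,0,0,0,0,0],[1,-0.05,0,0,0,0,0]]]'; python3 st.py 450 83 -10.9; python3 -m inch '[[[1,-0.06,0,0,0,0,0],[1,-0.06,0,0,0,0,0],[1,-0.06,0,0,0,0,0],[1,-0.06,0,0,0,0,0]]]'; python3 st.py 450 83 -10.9
```

```text
time: 21.0
position: [528.4, 67.4, 29.0]
orientation: [[0.982, -0.187, -0.01], [-0.187, -0.982, -0.004], [-0.009, 0.006, -1.0]]
wrist_force: [-1.6, 0.4, 0.3]
gripper_width: 0.003
t 21.0 p [528.4  67.4  29. ] F [-1.61  0.35  0.3 ] w 0.003
shift frac [-2.663 -0.022  0.025] turn frac [0.064 0.108 0.02 ]
time: 21.33
position: [524.3, 68.0, 31.0]
orientation: [[0.982, -0.188, -0.001], [-0.188, -0.982, -0.005], [-0.001, 0.005, -1.0]]
wrist_force: [0.3, 0.5, -0.7]
gripper_width: -0.004
t 21.3333 p [524.3  68.   31. ] F [ 0.25  0.53 -0.72] w -0.004
shift frac [-2.528e+00 -2.500e-02  1.000e-03] turn frac [0.057 0.006 0.015]
```

```bash
python3 -m inch '[[[1,-0.2,0,0,0.03,0,0],[1,-0.4,0,0,0.02,0,0],[1,-0.6,0,0,0,0,0],[1,-0.6,0,0,0,0,0],[1,-0.3,0,-0.3,0,0,0],[1,0,0,-0.8,0,0,0],[1,0,0,-0.9,0,0,0],[1,0,0,-0.9,0,0,0],[1,0,0,-0.5,0,0,0],[1,0,0,0,0,0,0],[1,0,0,0,0,0,0]]]'
python3 - <<'E'
from h import *
from st import st
for k in range(2): im=grab_frame("wrist")
cv2.imwrite("pics/w8.png",im); np.savez("w8.npz",**camera_info("wrist"))
sd=grab_frame("side");cv2.imwrite("pics/s8.png",cv2.resize(sd[200:300,200:330],None,fx=6,fy=6,interpolation=cv2.INTER_CUBIC))
st(450,83,-10.9)
E
```

```text
time: 22.25
position: [458.4, 80.5, 138.0]
orientation: [[0.982, -0.188, 0.01], [-0.188, -0.982, -0.0], [0.01, -0.002, -1.0]]
wrist_force: [-0.1, -0.8, 0.0]
gripper_width: 0.003
t 22.4 p [457.4  80.4 136.3] F [ 0.93 -0.32 -0.22] w 0.001
shift frac [-0.259 -0.037 -0.001] turn frac [-0.01  -0.066  0.015]
```

View pics/w8.png

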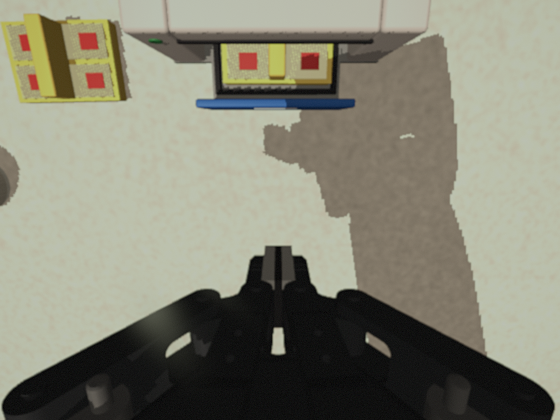

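View pics/s8.png

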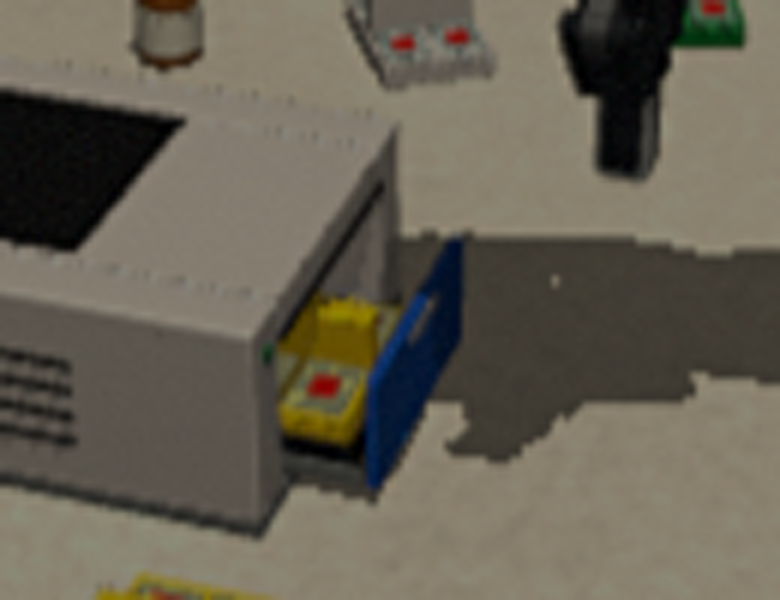

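```bash
python3 -m inch '[[[1,0,0,0,0,0,0],[1,0,0,0,0,0,0],[1,0,0,0,0,0,0],[1,0,0,0,0,0,0],[1,0,0,0,0,0,0],[1,0,0,0,0,0,0],[1,0,0,0,0,0,0],[1,0,0,0,0,0,0],[1,0,0,0,0,0,0],[1,0,0,0,0,0,0],[1,0,0,0,0,0,0],[1,0,0,0,0,0,0]]]'
python3 - <<'E'
from h import *
im=grab_frame("wrist");i=camera_info("wrist");cv2.imwrite("pics/w9.png",im)
u=np.array([np.cos(np.radians(-10.8)),np.sin(np.radians(-10.8))])
b=(im[:,:,0]>im[:,:,2].astype(int)+60); b=b[:,275]; print(np.where(b)[0])
j=dict(np.load("w8.npz"));a=ray(j,(275,107.5),62);print("travel w8",(a[:2]-np.array([485.66,76.7]))@u)
r=np.where(b)[0];a=ray(i,(275,r.max()),62);print("travel now",(a[:2]-np.array([485.66,76.7]))@u)
cv2.imwrite("pics/t9.png",grab_frame("top"))
E
```

```text
time: 23.4
position: [454.2, 80.4, 130.3]
orientation: [[0.982, -0.188, -0.005], [-0.188, -0.982, 0.0], [-0.005, 0.001, -1.0]]
wrist_force: [0.3, -0.6, -1.2]
gripper_width: -0.001
[90 91 92 93 94 95 96 97]
travel w8 50.41832725510736
travel now 52.22966880238534
```

View pics/t9.png

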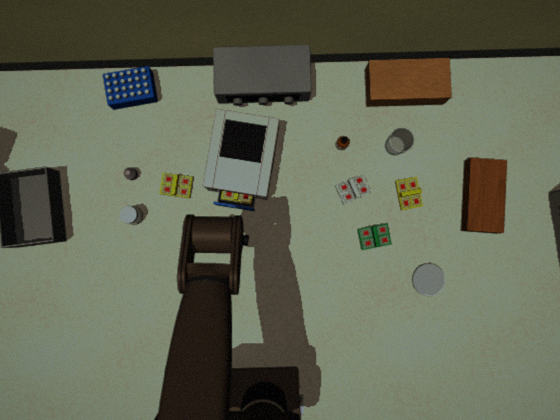

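View pics/w9.png

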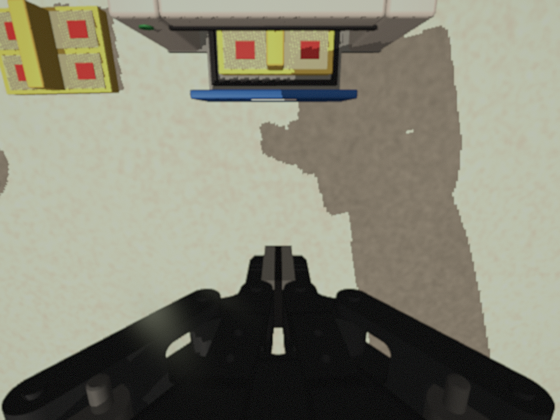

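Tray stays at about 51–52 mm (the rest depth I felt), more than 2 s after letting go. The cassette lies flat between the rims, and everything else is where it was.

```bash
python3 -c "
from cell import workorder; print(workorder.finish_job())"
```

```text
the job is handed in; nothing more can be done
None
```

The job is handed in: the yellow cassette is in the reader's tray, the tray is latched, and the robot is touching nothing. It took about 23.5 s of the 58 s allowed.

- **Cassette:** I took the yellow cassette nearest the base, about 476 mm away, and gripped it by its handle. The first try at lowering it touched the pocket's rim with about 4–5 N. I lifted it, shifted it a few millimetres and it then went down to the pocket floor.
- **Press:** I pressed the blue front slowly with shut fingers. I felt the spring, the ramp and its drop, then the bumper at about 61 mm of travel. The last press peaked at about 16.3 N on the panel. That is slightly over the 13–16 N I aimed for, but under the 20 N limit. The force readings scatter by about 0.5 N.
- **Last checks:** After I let go, the force fell to zero. Two pictures about 1 s apart put the tray at 50.4 and 52.2 mm, which agrees within measuring error and lies within the latched range. The cassette showed flat inside the rims, and nothing else on the bench had visibly moved.
- **Unexplained:** During the press the wrist showed 5–7 N upward, more than panel friction alone should give. The wrist torque pointed to contact on the panel only.

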